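# Hang a bone tag before the spray can and lacquer its face

### The arm

A 6-joint arm with a two-finger parallel gripper is mounted at the origin on the work surface. World frame = base frame: x ahead of the robot, y to its left, z up, the work surface at z = 0. Lengths are in m, angles in rad, forces in N, time in s.
With the tool pointing down it reaches from about 0.3 to 0.825 m from the base axis. Payload 5.4 kg.
Tool frame: the origin (TCP) lies midway between the tips of the shut fingers; the grasp point (between the pads) lies 19 mm behind it; z points along the fingers, y is the line along which they close (so a half turn about z gives the same grasp; the last joint's range is limited). The gripper opens to 92 mm and grips with 3 to 60 N. Pads are 20 mm wide; open, the fingers measure 128 mm over their backs; the gripper's body (75 mm by 189 mm) begins 69 mm behind the grasp point.
Start: joints at [1.103, 0.158, 1.597, -0, 1.386, -0.21], TCP at [0.147, 0.556, 0.215] pointing down, gripper open.
Joint ranges: [-2.91, 2.91], [-0.94, 2.29], [0.18, 2.7], [-1.29, 4.43], [0.17, 2.64], [-3, 3]. Speed limits (rad/s): [2.57, 2.57, 3.14, 3.14, 3.14, 3.14].

### API

Orientations are given as a unit quaternion [x, y, z, w].
In Python, from rig import robot, get_obs, get_image, camera_info, ticket, look_for, silhouettes, mark_of gives the robot as it stands. Calls block until the motion is done:
- robot.reach(position, orientation): joint-space move of the TCP to a pose.
- robot.servo_line(position, rate=0.15, attitude=None, max_force=None): straight line of the TCP; attitude=None keeps the orientation; rate is the mean speed in m/s. With max_force (N) it stops when the force on the tool has changed by that much, and returns True; else False.
- robot.move_joints(angles): joint-space move.
- robot.command_gripper(opening, newtons=None): opening from 0.0 (shut) to 1.0 (fully open); newtons is the grip in N (None keeps the last); returns when the fingers have stopped.
- robot.sleep(seconds).
- robot.inverse_kinematics(position, orientation): joint angles nearest the present ones, or None.
- get_obs(): the state.
- get_image(name): name is "scene" or "top" or "wrist"; returns the picture (384x512x3 uint8, red, green, blue); there is no depth.
- camera_info(name): a dict with "K" (3x3 intrinsics, pixels), "dist_coeffs" ([k1, k2, p1, p2, k3] as OpenCV has them; the pictures are not rectified), "rvec" (rotation vector, rad) and "tvec" (3), from world to camera coordinates, as OpenCV has them. Camera axes: x right, y down, z forward; pixel columns grow to the right and rows downward; lengths in m; the calibration is good to about 2 mm. A picture is of the moment at which its call begins: read the wrist's pose just before it. camera_info takes no time and is no camera call; for the wrist camera it gives the pose at the moment of the call.
A pose or a line that the arm cannot do raises robot.MotionError and nothing moves.
- ticket.close_job(): hands the job in; it is judged then, once.
Trained networks look in the newest picture that a camera, given by its name, has taken for a name from the list of things; names that differ only in an ending like _2 or _b are one class to them, and where a whole thing is asked for, a point or a joint stands for the part that bears it (a point fixed in the world has none). Each returns a list of dicts, best first, with "p" (0 to 1); they miss things now and then, are a little off and sometimes report something else, mostly with a low value. They report only what shows in the picture. A call takes as long as a camera call.
- look_for(name, camera): "xyz" ([x, y, z] in m, in the coordinates of the camera as it stood for that picture, good to about 4 mm: the middle of the surface that is visible of it).
- silhouettes(name, camera): "region" (384x512 bool, what is visible of it).
- mark_of(name, camera): "xyz" ([x, y, z] in m, in the coordinates of the camera as it stood for that picture, good to about 4 mm: a listed point, or the origin of a listed thing).
The state is a dict: "clock": time; "qpos": joint angles; "dq": joint speeds; "joint_efforts": joint torques, N m; "ee_pos": TCP position; "ee_rot": TCP orientation; "contact_force": force on the tool from outside, world axes, zero at the start; "moment": the same for the moment, N m; "grip_width": opening from 0.0 (shut) to 1.0 (fully open); "grip_force": force on a finger pad.
Only numpy, scipy, OpenCV 4.12 (cv2) and the standard library are available. Lean on these libraries where they do the work, as an engineer would, in place of code of your own. Each camera call takes 0.05 s, during which the arm holds its last target. There are 200 camera calls.

### The job

Hang the red-faced bone tag by its window on the steel hook, red face towards the spray can, and let go of it. Only then press the can's orange cap all the way down, keep it down for about half a second and let it spring back up. Leave the green-faced tag, the mug, the tin and the water bottle as they stand.

Things in the scene. Friction and masses are not known exactly. Their poses are not given: they have to be found in the camera images.
- red_tag: Tag to hang: bone-white plate 10 mm thick (x), 46 wide (y), 90 tall (z), about 60 g. The layer on its -x side is red with a brass disc: the marked face looks along -x. Origin: centre of the lower edge. Starts upright in its stand, lower 15 mm in the slot. Take it from above by its two narrow side edges, e.g. 60 mm up, or across the thickness by its top 10 mm; pull it straight up.
- red_tag_eye (a point): Peak of the window in the red tag, at (0, 0, 78) mm of the tag. The window goes right through: 26 mm wide, its sides rise from 48 to 70 mm above the lower edge and its top slopes up to this gable peak. When the tag hangs, the peak lies on the top of the hook's rod (within 1 mm).
- red_stand: Fixed wooden block, 60 x 70 x 30 mm tall, that holds the red tag upright in a slot 15 mm deep (1 mm play round the tag). Origin: centre of its underside on the table; same yaw as the tag at the start.
- hook: Fixed hook stand. Origin: on the table under its 8 mm post (200 mm tall; 20 mm collar up to 62 mm; foot 100 x 90 x 12). An 8 mm rod runs from the post's top level along the stand's -x (outward), centre line at z = 200 mm, to x = -92, then turns up to a tip 215 mm high that ends at x = -104. The can stands in line beyond the tip. A tag hung right has the stand's yaw.
- hook_seat (a point): Point on the top of the rod, 60 mm out from the post, at (-60, 0, 204) mm of the hook stand: a good place for the window's peak. Anywhere along the level rod will do.
- can: Fixed blue spray can with a yellow band, 55 mm wide, clamped on a 90 x 90 x 12 mm foot; it cannot move. Its nozzle looks along its -x, towards the hook. Origin: on the table under its axis, about 0.22 to 0.24 m from the hook's post, 0.12 m or more from its tip.
- cap (a joint): Travel of the orange cap down into the can: 0 at rest, 0.007 m fully down. Sprung: it starts to move at about 3 N and is fully down at about 9 N; it springs back when released.
- cap_top (a point): Centre of the flat top of the orange cap (32 mm across, 24 mm tall); 178 mm above the table at rest. Press here, straight down, with shut fingers.
- cap_nozzle (a point): The black spray orifice on the side of the cap, 21 mm from its axis, 167 mm above the table at rest.
- green_tag: Bystander: a tag of the same shape with a green face, upright in a stand of its own. Leave it there. Origin: centre of the lower edge.
- green_stand: Fixed stand of the green tag, like the red tag's.
- mug: Bystander: loose orange mug, 72 mm wide, 85 mm tall, handle at its +y (about 35 mm more). Origin: centre of its underside.
- tin: Bystander: loose brass-coloured polish tin with a grey lid, 64 mm wide, 40 mm tall. Origin: centre of its underside.
- water_bottle: Bystander: loose clear water bottle, 64 mm wide, 190 mm tall, close beside the hook's rod on the robot's side (115 to 135 mm from the rod's line). Origin: centre of its underside.

How it is judged:
On the way, in this order (a step that is already met when the one before it is completed fails the run):
1. the red tag hangs on the hook's rod, red face towards the can, and the fingers have let go (x of red_tag_eye in the frame of hook between -0.093 and -0.008 m and y of red_tag_eye in the frame of hook between -0.008 and 0.008 m and z of red_tag_eye in the frame of hook between 0.196 and 0.212 m and x of cap_nozzle in the frame of red_tag below -0.06 m and angle between the x axis of red_tag and the x axis of hook, either way round below 0.3 rad and angle between red_tag's own z axis and vertical below 0.2 rad and contact force between the fingers and red_tag below 0.1 N and linear speed of red_tag below 0.03 m/s), for 0.3 s.
2. with the tag hanging there, the cap is pressed down at least 6 of its 7 mm for 0.2 s (x of red_tag_eye in the frame of hook between -0.093 and -0.008 m and y of red_tag_eye in the frame of hook between -0.008 and 0.008 m and z of red_tag_eye in the frame of hook between 0.196 and 0.212 m and x of cap_nozzle in the frame of red_tag below -0.06 m and angle between the x axis of red_tag and the x axis of hook, either way round below 0.3 rad and angle between red_tag's own z axis and vertical below 0.2 rad and value of joint cap above 0.006 m), for 0.2 s.
At the end, for the whole second after the job is handed in: Red tag hanging still, released: window peak within 8 mm of the rod's top (sideways, height), between post and tip, upright within 0.2 rad, red face to the can within 0.3 rad of the hook's line. Cap up within 1 mm. Green tag, mug, tin, bottle within 30 mm of their starts, upright within 0.3 rad (all of step 1 and value of joint cap below 0.001 m and distance of each of green_tag, mug, tin, water_bottle from where it was at the start of the episode below 0.03 m and angle between each of green_tag, mug, tin, water_bottle's own z axis and vertical below 0.3 rad); the robot touches nothing.
It fails at once if the cap is pressed more than 3 mm while the red tag does not hang on the hook with its red face to the can (value of joint cap above 0.003 m and not (x of red_tag_eye in the frame of hook between -0.093 and -0.008 m and y of red_tag_eye in the frame of hook between -0.008 and 0.008 m and z of red_tag_eye in the frame of hook between 0.196 and 0.212 m and x of cap_nozzle in the frame of red_tag below -0.06 m and angle between the x axis of red_tag and the x axis of hook, either way round below 0.3 rad)).
It fails at once if the green-faced tag is moved more than 30 mm (distance of green_tag from where it was at the start of the episode above 0.03 m).
It fails at once if the mug is moved more than 30 mm (distance of mug from where it was at the start of the episode above 0.03 m).
It fails at once if the tin is moved more than 30 mm (distance of tin from where it was at the start of the episode above 0.03 m).
It fails at once if the water bottle is moved more than 30 mm (distance of water_bottle from where it was at the start of the episode above 0.03 m).
It also fails if it takes over 59 s, if anything falls off the work surface, if the arm or the gripper's body presses on something with over 40 N, if the wrist force passes 120 N, or if a joint passes its speed limit or range.

## Working session

There is one attempt and no reset: what is moved stays moved. The work goes in short steps, each a Python script; the robot and the scene stay as the last script left them, time stands still between calls to the robot, and variables do not carry over. Pictures are saved under pics/ and viewed, at most 10 in all, crops included, and the job is handed in when it is done.

```bash
ls; mkdir -p pics; cat > h.py <<'E'
import numpy as np, cv2
from scipy.spatial.transform import Rotation as R
from rig import robot,get_obs,get_image,camera_info,ticket,look_for,silhouettes,mark_of
def w(ci,p): return cv2.Rodrigues(np.array(ci["rvec"],float))[0].T@(np.array(p)-np.array(ci["tvec"]).ravel())
def save(n,im): cv2.imwrite("pics/"+n+".png",im[:,:,::-1])
def ray(ci,px,z):
    "pixel -> world point at height z"
    u=cv2.undistortPoints(np.array([[px]],float),np.array(ci["K"]),np.array(ci["dist_coeffs"]))[0,0]
    Rm=cv2.Rodrigues(np.array(ci["rvec"],float))[0].T; c=-Rm@np.array(ci["tvec"]).ravel(); d=Rm@np.array([*u,1]); return c+d*(z-c[2])/d[2]
def proj(ci,P): return cv2.projectPoints(np.array(P,float).reshape(-1,3),np.array(ci["rvec"],float),np.array(ci["tvec"],float),np.array(ci["K"]),np.array(ci["dist_coeffs"]))[0][:,0]
def down(yaw): # tool z down, tool y axis at angle yaw in world
    y=np.array([np.cos(yaw),np.sin(yaw),0]);z=np.array([0,0,-1.]);return R.from_matrix(np.c_[np.cross(y,z),y,z]).as_quat()
E
python3 - <<'E'
from h import *
np.set_printoptions(precision=4,suppress=True)
ims=[]
for c in ["scene","top"]:
    im=get_image(c); save(c+"0",im); ci=camera_info(c); print(c,"cam at",w(ci,[0,0,0]))
    for n in ["red_tag","red_tag_eye","red_stand","hook","hook_seat","can","cap_top","cap_nozzle","green_tag","green_stand","mug","tin","water_bottle"]:
        print(n,[(np.round(w(ci,d["xyz"]),3).tolist(),round(d["p"],2)) for d in mark_of(n,c)[:2]])
print(get_obs()["clock"], get_obs()["ee_rot"])
E
```

```text
pics
rig.py
scene cam at [1.2114 0.0093 0.8223]
red_tag [([0.577, -0.106, 0.015], 0.7)]
red_tag_eye [([0.576, -0.111, 0.096], 0.85)]
red_stand [([0.574, -0.108, 0.001], 0.63)]
hook [([0.569, 0.412, 0.002], 0.68)]
hook_seat [([0.557, 0.355, 0.203], 0.89)]
can [([0.521, 0.195, 0.001], 0.72)]
cap_top [([0.521, 0.194, 0.179], 0.6)]
cap_nozzle [([0.526, 0.214, 0.165], 0.56)]
green_tag [([0.482, -0.313, 0.015], 0.78), ([0.527, 0.211, 0.165], 0.72)]
green_stand [([0.476, -0.314, -0.001], 0.69)]
mug [([0.433, -0.139, -0.003], 0.87)]
tin [([0.584, -0.385, -0.001], 0.96), ([0.43, 0.338, 0.001], 0.47)]
water_bottle [([0.435, 0.337, 0.003], 0.71)]
top cam at [0.3758 0.0404 1.3121]
red_tag [([0.571, -0.11, 0.018], 0.53), ([0.569, 0.411, 0.0], 0.52)]
red_tag_eye [([0.578, -0.388, 0.001], 0.73), ([0.575, -0.108, 0.094], 0.47)]
red_stand [([0.434, -0.141, -0.002], 0.26)]
hook [([0.57, 0.413, 0.001], 0.71), ([0.554, 0.355, 0.206], 0.41)]
hook_seat [([0.554, 0.356, 0.204], 0.73)]
can [([0.522, 0.196, -0.002], 0.94)]
cap_top [([0.576, -0.104, 0.094], 0.71), ([0.429, 0.337, -0.002], 0.6)]
cap_nozzle [([0.524, 0.215, 0.166], 0.6)]
green_tag [([0.553, 0.358, 0.206], 0.61), ([0.476, -0.31, 0.016], 0.47)]
green_stand [([0.522, 0.213, 0.167], 0.66), ([0.478, -0.309, 0.002], 0.61)]
mug [([0.432, -0.139, 0.002], 0.87)]
tin [([0.579, -0.387, 0.002], 0.55)]
water_bottle [([0.426, 0.34, -0.002], 0.64)]
1.4 [ 0.1285  0.9917 -0.     -0.    ]
```

View pics/scene0.png

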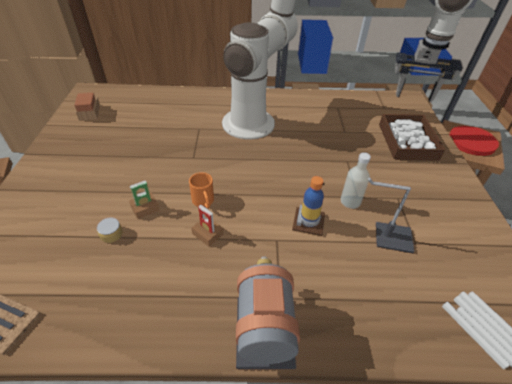

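View pics/top0.png

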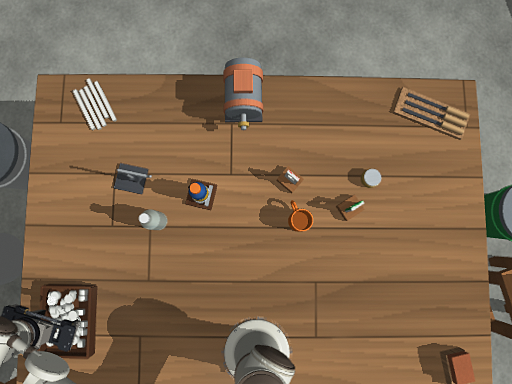

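Scene: red tag at about (207,220), red face roughly towards +x. Hook at (395,235) with its rod running back to (370,183), can at (313,210), bottle at (355,185), and mug at (202,188). These match the network marks. Next I'll raise the arm and take wrist close-ups of the hook/can and the tag.

```bash
python3 - <<'E'
from h import *
np.set_printoptions(precision=4,suppress=True)
o=get_obs(); p=o["ee_pos"]
robot.servo_line([p[0],p[1],0.42],rate=0.25)
ci=camera_info("wrist"); print("cam rel", w(ci,[0,0,0])-get_obs()["ee_pos"], ci["K"][0][0], R.from_quat(get_obs()["ee_rot"]).as_matrix().tolist())
def view(n,xy,yaw,names,z=0.42):
    robot.reach([*xy,z],down(yaw)); robot.sleep(.3)
    ci=camera_info("wrist"); im=get_image("wrist"); save(n,im); np.savez("pics/"+n+".npz",**{k:np.array(ci[k]) for k in ["K","dist_coeffs","rvec","tvec"]})
    print(n,"cam",w(ci,[0,0,0]))
    for m in names:
        print(m,[(np.round(w(ci,d["xyz"]),3).tolist(),round(d["p"],2)) for d in mark_of(m,"wrist")[:2]])
view("w_hook",(0.49,0.29),0.0,["hook","hook_seat","can","cap_top","cap_nozzle","water_bottle"])
view("w_tag",(0.52,-0.11),0.0,["red_tag","red_tag_eye","red_stand","mug"],0.38)
print(get_obs()["clock"],get_obs()["qpos"])
E
```

```text
cam rel [-0.0803  0.0215  0.1707] 281.74038222180286 [[-0.9669451630953004, 0.25498162440783345, -0.001192803816911928], [0.25498386452381705, 0.966942212774457, -0.002446627747948483], [0.0005295272446374543, -0.002669900593628496, -0.9999962956089975]]
w_hook cam [0.49   0.3739 0.5907]
hook [([0.571, 0.414, 0.002], 0.6)]
hook_seat [([0.556, 0.356, 0.204], 0.57)]
can [([0.519, 0.194, 0.002], 0.64)]
cap_top [([0.522, 0.195, 0.183], 0.63)]
cap_nozzle [([0.525, 0.209, 0.166], 0.87)]
water_bottle [([0.432, 0.335, 0.002], 0.59)]
w_tag cam [ 0.5204 -0.026   0.5508]
red_tag [([0.575, -0.107, 0.016], 0.94), ([0.43, -0.136, -0.0], 0.32)]
red_tag_eye [([0.573, -0.109, 0.09], 0.75)]
red_stand [([0.573, -0.112, 0.0], 0.84)]
mug [([0.432, -0.139, 0.001], 0.87)]
6.6667 [-0.4359 -0.0082  1.4521 -0.      1.6978 -0.436 ]
```

```bash
python3 - <<'E'
import cv2,numpy as np
a=cv2.imread("pics/w_hook.png");b=cv2.imread("pics/w_tag.png")
from h import *
d=np.load("pics/w_tag.npz");c=proj(d,[0.575,-0.108,0.1])[0].astype(int);print(c)
x0,y0=max(c[0]-90,0),max(c[1]-70,0);print(x0,y0)
cv2.imwrite("pics/tagcrop.png",cv2.resize(b[y0:y0+140,x0:x0+180],None,fx=4,fy=4,interpolation=cv2.INTER_CUBIC))
E
```

```text
[290 157]
200 87
```

View pics/w_hook.png

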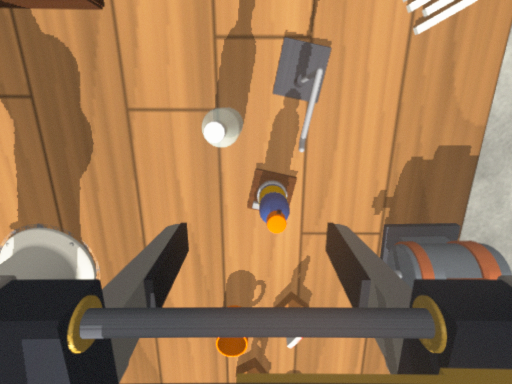

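View pics/tagcrop.png

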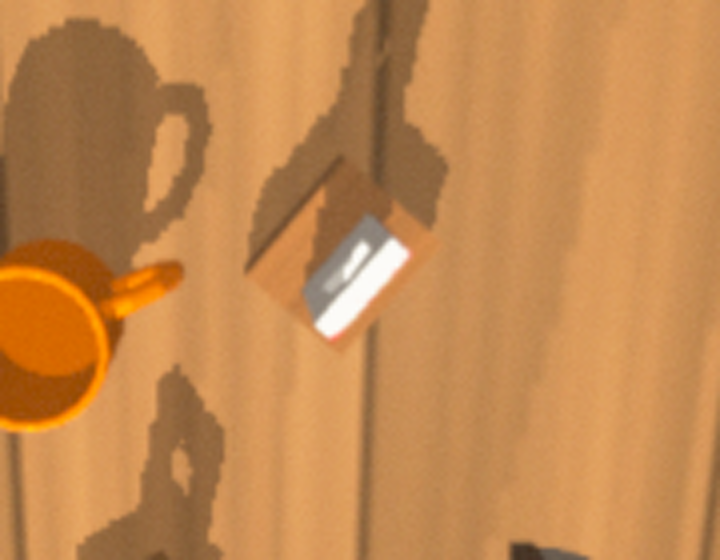

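Wrist hook view: rod from (321,70) to tip (303,150), cap at (277,222), bottle at (220,128), so hook, tip and can are in line. Tag crop: white top edge runs (330,330) to (400,245), with the red edge on the lower right, so the red face looks along (+x,-y). Next I'll refine both by pixel fits.

```bash
python3 - <<'E'
from h import *
np.set_printoptions(precision=4,suppress=True)
d=np.load("pics/w_tag.npz"); im=cv2.imread("pics/w_tag.png")
big=cv2.resize(im[87:227,200:380],None,fx=4,fy=4,interpolation=cv2.INTER_CUBIC)
m=(big.min(2)>185).astype(np.uint8); m[:200]=0;m[360:]=0;m[:,:290]=0;m[:,430:]=0
n,l,s,c=cv2.connectedComponentsWithStats(m); k=1+np.argmax(s[1:,4])
r=cv2.minAreaRect(np.argwhere(l==k)[:,::-1].astype(np.float32)); bx=cv2.boxPoints(r)
q=[ray(d,((x+.5)/4-.5+200,(y+.5)/4-.5+87),0.105) for x,y in bx]; q=np.array(q); print("tag top",q, q.mean(0))
e=[q[1]-q[0],q[2]-q[1]]; e=max(e,key=np.linalg.norm); print("lens",np.linalg.norm(q[1]-q[0]),np.linalg.norm(q[2]-q[1]),"yaw of y",np.degrees(np.arctan2(e[1],e[0])))
# rod
d=np.load("pics/w_hook.npz"); im=cv2.imread("pics/w_hook.png").astype(int)
print("proj",proj(d,[[.521,.195,.178],[.571,.413,.2],[.555,.355,.2]]))
pts=[]
for row in range(80,140):
    seg=im[row,295:330]; g=np.where((seg.max(1)-seg.min(1)<30)&(seg.max(1)>110))[0]
    if 2<=len(g)<=9: pts.append(ray(d,(295+g.mean(),row),0.2)[:2])
pts=np.array(pts); vx,vy,x0,y0=cv2.fitLine(pts.astype(np.float32),cv2.DIST_HUBER,0,.01,.01).ravel()
print("rod n",len(pts),pts[0],pts[-1],"yaw",np.degrees(np.arctan2(vy,vx)),"x at y=.413,.355,.195",[x0+(y-y0)*vx/vy for y in (.413,.355,.195)])
hsv=cv2.cvtColor(im.astype(np.uint8),cv2.COLOR_BGR2HSV); o=(hsv[...,0]>6)&(hsv[...,0]<18)&(hsv[...,1]>220)&(hsv[...,2]>200)
yy,xx=np.where(o[200:245,260:295]); print("cap",len(xx),ray(d,((xx.min()+xx.max())/2+260,(yy.min()+yy.max())/2+200),.178))
E
```

```text
tag top [[ 0.5546 -0.1235  0.105 ]
 [ 0.5844 -0.0883  0.105 ]
 [ 0.5925 -0.0952  0.105 ]
 [ 0.5627 -0.1307  0.105 ]] [ 0.5735 -0.1094  0.105 ]
lens 0.04609865034383533 0.01062305303510747 yaw of y 49.634312092230985
proj [[276.3176 222.4045]
 [320.081   72.0197]
 [305.1612 118.9887]]
rod n 39 [0.5628 0.3779] [0.552  0.3285] yaw 79.22369 x at y=.413,.355,.195 [np.float32(0.5688864), np.float32(0.5578472), np.float32(0.5273941)]
cap 24 [0.5204 0.2008 0.178 ]
```

```bash
cat >> h.py <<'E'
HY=np.radians(77.5); HO=np.array([.570,.413])
def hk(x,y=0): return HO+R.from_euler('z',HY).as_matrix()[:2,:2]@[x,y]
def tohook(p): return np.r_[R.from_euler('z',-HY).as_matrix()[:2,:2]@(np.array(p[:2])-HO),p[2]]
E
python3 - <<'E'
from h import *
np.set_printoptions(precision=4,suppress=True)
g=down(np.radians(49.6)); c=[.5735,-.1094]
robot.reach([*c,.25],g); print(get_obs()["qpos"])
robot.servo_line([*c,.056],rate=.12,max_force=8)
print(get_obs()["ee_pos"]); robot.command_gripper(0.3,20); o=get_obs(); print("grip",o["grip_width"]*92,o["grip_force"],o["contact_force"])
robot.servo_line([*c,.36],rate=.15); robot.sleep(.2); o=get_obs(); print("grip",o["grip_width"]*92,o["grip_force"],o["contact_force"])
f=down(HY-np.pi/2)
robot.reach([*hk(-.150),.34],f); robot.sleep(.4); o=get_obs(); print(o["ee_pos"],o["qpos"],o["clock"],o["grip_width"]*92)
for cam in ["wrist","scene"]:
    ci=camera_info(cam); save("held_"+cam,get_image(cam))
    for n in ["red_tag_eye","red_tag"]: print(cam,n,[(np.round(w(ci,q["xyz"]),3).tolist(),round(q["p"],2)) for q in mark_of(n,cam)[:2]])
print("exp eye",*hk(-.15),.34-.041+.078)
E
```

```text
[-0.3954  0.1587  1.525  -0.      1.4568 -1.2594]
[ 0.5741 -0.1096  0.0568]
grip 45.962754304425346 19.999813372269273 [-0.0556  0.6986  1.4964]
grip 46.1322595728807 19.999722121283412 [-0.338   0.1787  0.3684]
[0.5377 0.2663 0.34  ] [ 0.2587  0.1742  1.3352 -0.      1.6322  0.4773] 14.3083 46.06959817605981
wrist red_tag_eye [([0.536, 0.27, 0.375], 0.7)]
wrist red_tag [([0.539, 0.265, 0.3], 0.78)]
scene red_tag_eye []
scene red_tag [([0.568, 0.414, 0.003], 0.57), ([0.538, 0.268, 0.297], 0.42)]
exp eye 0.5375340579092845 0.26655559893201 0.37700000000000006
```

```bash
python3 - <<'E'
import cv2
s=cv2.imread("pics/held_scene.png")[100:260,270:450]; a=cv2.resize(s,None,fx=2.2,fy=2.2,interpolation=cv2.INTER_CUBIC)
b=cv2.resize(cv2.imread("pics/held_wrist.png"),(400,352)); import numpy as np
cv2.imwrite("pics/held.png",np.hstack([a[:352,:396],b]))
E
```

```text
(no output)
```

View pics/held.png

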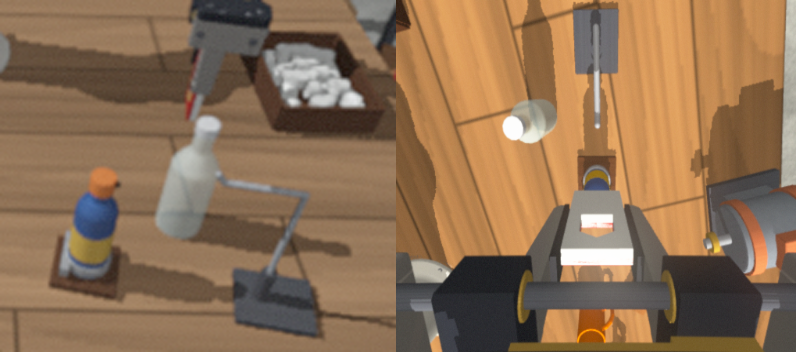

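The tag is held with its red face towards the can. In the wrist view the rod, (598,15) to (597,125), lines up with the tag's centre (597,225). I'll check that numerically before threading.

```bash
python3 - <<'E'
from h import *
np.set_printoptions(precision=4,suppress=True)
ci=camera_info("wrist"); im=cv2.imread("pics/held_wrist.png").astype(int)
pr=proj(ci,[[*hk(x),.2] for x in (0,-.06,-.09)]); print(pr)
c0,r0,r1=int(pr[1,0]),int(pr[0,1])+6,int(pr[2,1])
pts=[]
for row in range(r0,r1,3):
    seg=im[row,c0-14:c0+15]; g=np.where((seg.max(1)-seg.min(1)<30)&(seg.max(1)>125))[0]
    if 3<=len(g)<=12: pts.append(np.r_[row,len(g),tohook(ray(ci,(c0-14+g.mean(),row),.2))[:2]*1000])
print(np.array(pts))
E
```

```text
[[256.2245  32.7352]
 [256.3351  97.725 ]
 [256.3851 127.1651]]
[[ 38.       6.      -4.5633   0.7212]
 [ 41.       6.      -7.1864   0.7284]
 [ 44.       6.      -9.8259   0.7356]
 [ 47.       5.     -12.4824   0.2469]
 [ 50.       6.     -15.1542   0.7502]
 [ 53.       6.     -17.8447  -0.2405]
 [ 56.       5.     -20.55     0.2645]
 [ 59.       6.     -23.2736  -0.2317]
 [ 62.       6.     -26.0136  -0.2273]
 [ 65.       6.     -28.7708  -0.2228]
 [ 68.       6.     -31.5453  -0.2183]
 [ 71.       6.     -34.3373  -0.2138]
 [ 74.       6.     -37.1468  -0.2092]
 [ 77.       8.     -39.9741  -0.2047]
 [ 80.       8.     -42.8192  -0.2   ]
 [ 83.       8.     -45.6822  -0.1954]
 [ 86.       8.     -48.5634  -0.1908]
 [ 89.       8.     -51.4628  -0.1861]
 [ 92.       8.     -54.3806  -0.1813]
 [ 95.       8.     -57.317   -0.1766]
 [ 98.       8.     -60.2719  -0.1718]
 [101.       7.     -63.2464  -0.6911]
 [104.       7.     -66.2391  -0.6879]
 [107.       7.     -69.2509  -0.6847]
 [110.       7.     -72.2818  -0.6815]
 [113.       7.     -75.3322  -0.6782]
 [116.       7.     -78.402   -0.6749]
 [119.       7.     -81.4915  -0.6716]
 [122.       7.     -84.6008  -0.6682]
 [125.       7.     -87.7301  -0.6649]]
```

Aligned within 1 mm. Next: thread it, lower it and release.

```bash
python3 - <<'E'
from h import *
np.set_printoptions(precision=4,suppress=True)
P=lambda s: print(s,np.round(get_obs()["ee_pos"],4),get_obs()["contact_force"],round(get_obs()["clock"],2))
print(robot.servo_line([*hk(-.150),.185],rate=.12,max_force=6)); P("down")
s=robot.servo_line([*hk(-.055),.185],rate=.05,max_force=4); P(f"thread {s}")
if s: raise SystemExit
s=robot.servo_line([*hk(-.055),.164],rate=.02,max_force=2); P(f"lower {s}")
ci=camera_info("wrist"); save("seat_w",get_image("wrist")); print([(tohook(w(ci,q["xyz"])),round(q["p"],2)) for q in mark_of("red_tag_eye","wrist")[:2]])
save("seat_s",get_image("scene"))
a=cv2.resize(cv2.imread("pics/seat_s.png")[100:260,270:450],None,fx=2.2,fy=2.2)
cv2.imwrite("pics/seat.png",np.hstack([a[:352,:396],cv2.resize(cv2.imread("pics/seat_w.png"),(400,352))]))
E
```

```text
False
down [0.5382 0.2667 0.1861] [ 0.0827  0.4029 -0.446 ] 16.05
thread False [0.5581 0.3591 0.185 ] [ 0.267   0.4221 -0.5328] 18.1
lower True [0.5581 0.3592 0.1674] [1.0482 1.1224 3.498 ] 18.92
[(array([-0.0557,  0.0021,  0.2008]), 0.82)]
```

View pics/seat.png

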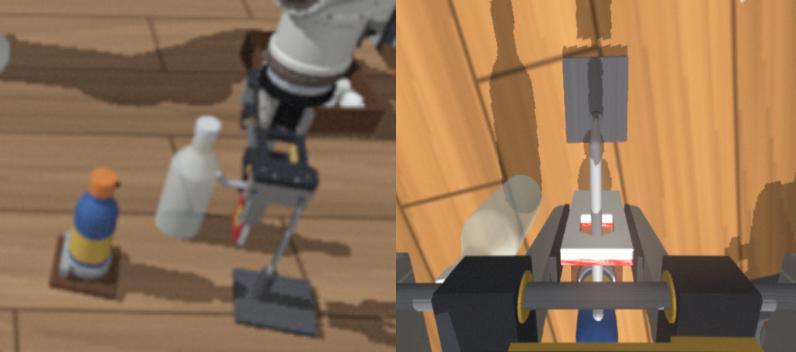

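The rod, seen at x≈597, passes through the window. Contact came at the expected height (TCP 0.167), so I'll release.

```bash
python3 - <<'E'
from h import *
np.set_printoptions(precision=4,suppress=True)
robot.command_gripper(0.85); robot.sleep(.5); print(get_obs()["grip_force"],get_obs()["grip_width"])
robot.servo_line([*hk(-.055),.33],rate=.08); robot.sleep(.8)
for cam in ["wrist","scene","top"]:
    ci=camera_info(cam); save("hang_"+cam,get_image(cam))
    for n in ["red_tag_eye","red_tag"]: print(cam,n,[(tohook(w(ci,q["xyz"])),round(q["p"],2)) for q in mark_of(n,cam)[:2]])
print(get_obs()["clock"])
a=cv2.resize(cv2.imread("pics/hang_scene.png")[100:260,270:450],None,fx=2.2,fy=2.2)
cv2.imwrite("pics/hang.png",np.hstack([a[:352,:396],cv2.resize(cv2.imread("pics/hang_wrist.png"),(400,352))]))
E
```

```text
0.0 0.8529852564708548
wrist red_tag_eye [(array([-0.0544,  0.0028,  0.2021]), 0.93)]
wrist red_tag [(array([-0.0568, -0.0014,  0.1277]), 0.77)]
scene red_tag_eye [(array([-0.0534, -0.0021,  0.2057]), 0.86)]
scene red_tag [(array([-0.0532, -0.003 ,  0.1256]), 0.77)]
top red_tag_eye [(array([-0.0537,  0.0026,  0.2058]), 0.68), (array([-0.7303, -0.0663,  0.015 ]), 0.36)]
top red_tag [(array([-0.5064, -0.1128,  0.0023]), 0.67), (array([-0.0533, -0.0025,  0.1313]), 0.55)]
23.65
```

View pics/hang.png

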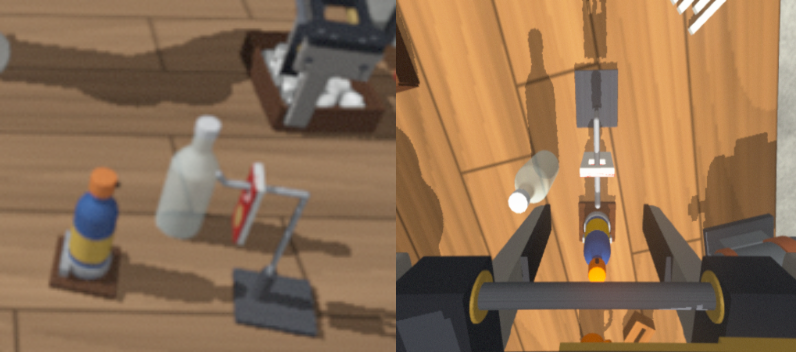

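The tag hangs upright on the rod at (250,205), red face to the can. Next I'll press the cap.

```bash
python3 - <<'E'
from h import *
np.set_printoptions(precision=4,suppress=True)
c=[.5212,.1953]; f=down(HY-np.pi/2)
P=lambda s: print(s,np.round(get_obs()["ee_pos"],4),get_obs()["contact_force"],round(get_obs()["clock"],2))
robot.command_gripper(0.0); robot.reach([*c,.30],f); robot.servo_line([*c,.19],rate=.1,max_force=8); P("above")
s=robot.servo_line([*c,.1655],rate=.02,max_force=18); P(s); robot.sleep(.5); P("held")
for cam in ["scene"]:
    ci=camera_info(cam); get_image(cam); print([(w(ci,q["xyz"]),round(q["p"],2)) for n in ["cap_top","cap_nozzle"] for q in mark_of(n,cam)[:1]])
E
```

```text
above [0.5218 0.1954 0.1909] [1.1451 0.0001 0.1054] 26.79
True [0.5212 0.1953 0.172 ] [-2.8877  0.4057  7.9881] 27.73
held [0.5213 0.1953 0.1721] [-4.0624 -0.4874  8.1487] 28.23
[]
```

Holding force is about 8 N at roughly 6 mm of travel, which is marginal. I'll press further to bottom it out, hold, then release.

```bash
python3 - <<'E'
from h import *
np.set_printoptions(precision=4,suppress=True)
c=[.5212,.1953]
P=lambda s: print(s,np.round(get_obs()["ee_pos"],4),get_obs()["contact_force"],round(get_obs()["clock"],2))
s=robot.servo_line([*c,.1695],rate=.01,max_force=25); P(s); robot.sleep(.3); P("held"); robot.sleep(.3)
robot.servo_line([*c,.19],rate=.04); robot.servo_line([*c,.33],rate=.15); robot.sleep(.8); P("up")
for cam in ["wrist","scene"]:
    ci=camera_info(cam); save("end_"+cam,get_image(cam))
    print(cam,[(n,np.round((tohook if "tag_eye" in n else np.array)(w(ci,q["xyz"])),3),round(q["p"],2)) for n in ["red_tag_eye","cap_top","water_bottle","mug","tin","green_tag"] for q in mark_of(n,cam)[:1]])
a=cv2.resize(cv2.imread("pics/end_scene.png")[100:260,270:450],None,fx=2.2,fy=2.2)
cv2.imwrite("pics/end.png",np.hstack([a[:352,:396],cv2.resize(cv2.imread("pics/end_wrist.png"),(400,352))]))
E
```

```text
False [0.5213 0.1953 0.1714] [-6.2751 -0.904  11.6637] 28.67
held [0.5213 0.1953 0.1713] [-5.1734 -0.2684 11.9476] 28.97
up [0.5212 0.1953 0.33  ] [0.2604 0.3967 0.2987] 31.82
wrist [('red_tag_eye', array([-0.054, -0.003,  0.202]), 0.95), ('cap_top', array([0.519, 0.196, 0.184]), 0.96), ('water_bottle', array([0.432, 0.334, 0.001]), 0.77)]
scene [('red_tag_eye', array([-0.056, -0.003,  0.206]), 0.81), ('cap_top', array([0.521, 0.194, 0.179]), 0.5), ('water_bottle', array([ 0.43 ,  0.338, -0.   ]), 0.7), ('mug', array([ 0.432, -0.137, -0.007]), 0.64), ('tin', array([ 0.584, -0.386, -0.001]), 0.77), ('green_tag', array([ 0.482, -0.316,  0.015]), 0.87)]
```

View pics/end.png

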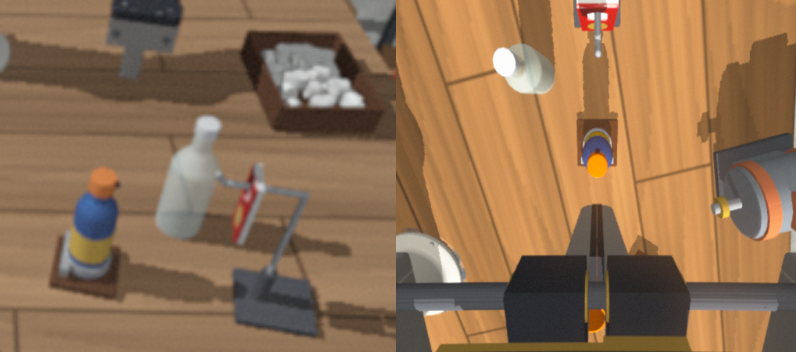

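The cap bottomed out (12 N at 0.171) and is back up. The tag still hangs at (250,205) and the bystanders haven't moved.

```bash
python3 -c "
from rig import ticket; print(ticket.close_job())"
```

```text
the job is handed in; nothing more can be done
None
```

The job is handed in (no verdict was returned): the red tag hangs released on the hook with its red face to the can, and the cap was then pressed fully down (about 12 N, held over half a second) and is back up. The green tag, mug, tin and bottle show no movement in the final images.

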